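# Set a wheel with its valve up and brake it

## Robot

A 6-joint arm with a two-finger parallel gripper is mounted at the origin on a cart in front of the work surface, level with it; the furniture and walls round the work are solid. World frame = base frame: x ahead of the robot, y to its left, z up, the work surface at z = 0. Lengths are in m, angles in rad, forces in N, time in s.
With the tool pointing down it reaches from about 0.425 to 0.95 m from the base axis. Payload 3.5 kg.
Tool frame: the origin (TCP) lies midway between the tips of the shut fingers; the grasp point (between the pads) lies 19 mm behind it (ctrl.pinch_z is the distance from the TCP to the grasp point, in m); z points along the fingers, y is the line along which they close (so a half turn about z gives the same grasp; the last joint's range is limited). The gripper opens to 85 mm and grips with 20 to 120 N. Pads are 22 mm wide; open, the fingers measure 114 mm over their backs; the gripper's body (76 mm by 85 mm) begins 54 mm behind the grasp point. The pads swing forward as they close: fully open they stand 13 mm farther back than shut.
Start: joints at [-1.407, 0.286, 1.577, -0, 1.279, -0.15], TCP at [0.208, -0.642, 0.231] pointing down, gripper open.
Joint ranges: [-2.77, 2.77], [-0.9, 2.22], [0.21, 2.48], [-1.53, 4.67], [0.24, 2.81], [-2.84, 2.84]. Speed limits (rad/s): [2.79, 2.79, 3.14, 3.14, 3.14, 3.14].

## Interface

Orientations are given as a unit quaternion [x, y, z, w].
In Python, from plant import get_state, viewer, sign_off, ctrl gives the robot as it stands. The module is installed in compiled form; this text tells all that it offers.
- The arm moves only by the shell command python3 -m handwheel 'ROWS' [FORCE]. ROWS is JSON, a list that holds one entry, the list of rows, each a list of 5 numbers: the finger opening in m, from 0 to 0.0854, then the shift along the tool's x, y, z in m, then the turn about the tool's z in degrees. In form: [[[claw, x, y, z, spin], ...]]. A call has 1 to 12 rows; each row shifts and turns the commanded pose from where the row before left it, along the tool's axes as they then stand; what a row does not reach is not made up. A row lasts 1/12 s, in which the tool goes at most 41.7 mm and 7.16 degrees, less where a joint would pass 70% of its speed; a pose out of reach is approached as far as the arm can. A call is refused whole if a number of a shift passes 0.0417 or a number of a turn 7.16, either way. A call with a gripper value outside its range is refused whole. The fingers move at their own pace and stop on an object; FORCE is the grip in N (left out, the last holds). Time passes only in rows, so rows that do not move let the fingers close. It gives the time, the measured TCP pose, the force, the opening and the grip force at its end, in the units of the state.
- get_state(): the state, without advancing time (a new reading comes with each control period).
- viewer.read_camera(name): name is "scene" or "side" or "wrist"; returns the picture (420x560x3 uint8, blue, green, red); there is no depth.
- viewer.camera_params(name): a dict with "fov_y" (degrees; the focal length in pixels is half the picture's height over the tangent of half this angle, whatever the lens; pixels are square), "cx", "cy" (the principal point, pixels), "xyz" and "attitude" of the camera in the world; the wrist camera has in their place "hand_eye" (4x4, takes a point from camera to tool coordinates, whose origin is the TCP and whose axes are the flange's). Camera axes: x right, y up, looking along -z (the intrinsics and any distortion apply to the point x, -y, -z); pixel columns grow to the right and rows downward; lengths in m; the calibration is good to about 2 mm. A picture is of the moment at which its call begins: read the wrist's pose just before it. camera_params takes no time and is no camera call.
- sign_off(): hands the job in; it is judged then, once.
Trained networks look in the newest picture that a camera, given by its name, has taken for a name from the list of things; names that differ only in an ending like _2 or _b are one class to them, and where a whole thing is asked for, a point or a joint stands for the part that bears it (a point fixed in the world has none). Each returns a list of dicts, best first, with "confidence" (0 to 1); they miss things now and then, are a little off and sometimes report something else, mostly with a low value. They report only what shows in the picture. A call takes as long as a camera call.
- viewer.look_for(camera, name): "extent" ([left, top, width, height] as shares, 0 to 1, of the picture: columns of its width, rows of its height, round what is visible of it).
- viewer.outline_of(camera, name): "mask" (420x560 bool, what is visible of it) and "extent" ([left, top, width, height] as shares, 0 to 1, of the picture: columns of its width, rows of its height, round what is visible of it).
- viewer.pinpoint(camera, name): "xy" ([column, row] as shares, 0 to 1, of the picture: columns of its width, rows of its height: a listed point, or the origin of a listed thing).
The state is a dict: "time": time; "qpos": joint angles; "dq": joint speeds; "joint_efforts": joint torques, N m; "eef_pos": TCP position; "tcp_rot": TCP orientation; "contact_force": force on the tool from outside, world axes, zero at the start; "wrist_torque": the same for the moment, N m; "opening": opening from 0.0 (shut) to 1.0 (fully open); "finger_force": force on a finger pad.
Only numpy, scipy, OpenCV 4.12 (cv2) and the standard library are available. Lean on these libraries where they do the work, as an engineer would, in place of code of your own. Each camera call takes 0.05 s, during which the arm holds its last target. There are 200 camera calls.

## Task

The small rubber-tyred wheel on its stand is braked in the wrong position. Flip the brake lever over, away from the wheel, so that it snaps fully off; turn the wheel until its valve stem is at the very top, pointing straight up; then flip the lever back over so that the brake shoe rests firmly on the tyre again with the stem still at the top. Leave the glue bottle, clay model, plastic cup and side cutters standing round it where they are.

Things in the scene. Friction and masses are not known exactly. Their poses are not given: they have to be found in the camera images.
- stand: Grey steel stand fixed to the bench; base plate 110 x 235 x 10 mm, y = -100 to 135. Origin on the bench; z up, y along the plate (robot's left when not turned), x away from the robot; yaw up to +-0.5. In this frame (mm): wheel axle along x at y=60, z=70, wheel's middle x=0; lever pivot along x at y=-50, z=30. Fork cheeks beside the wheel reach only z=91, outer faces x=+-38, nuts to +-45.
- wheel (a joint): Turn of the wheel (rad), no stops, starts 1.0 to 5.28. 0 or 2 pi = stem straight up; at q the stem points to stand (y, z) = (sin q, cos q), so growing q carries the wheel's top to +y. Black rubber tyre 110 mm in diameter, 30 mm wide, top 125 mm above the bench. Slight drag (0.03 N m), stays where left; a fingertip pressed lightly on top of the tyre and drawn along y turns it with little slip.
- valve_stem (a point): Middle of the valve stem: a brass stub 7 mm thick and 21 mm long with a black cap toward the hub, lying radially on the robot-side face of the wheel's bright disc. This point is 36 mm from the axle, 19 mm toward the stand's -x from the wheel's middle.
- wheel_top (a point): Fixed point on the stand (nothing visible there), 36 mm straight above the axle in the plane of the valve stem: where valve_stem lies when the stem points straight up.
- brake (a joint): Angle of the brake lever (rad): 0 upright, positive leaning to the wheel (stand's +y). Starts on at about 0.44, its rubber shoe holding the tyre; off stop at -0.6. A spring drives it away from upright both ways (0.5 N m when on, 0.64 when off: 4 to 5 N at the grip starts it): pushed 0.1 rad past upright it snaps over and stays.
- lever_grip (a point): Centre of the black round grip at the end of the brake lever, 122 mm from the pivot; grip 18 mm in diameter, its round end 145 mm from the pivot. Below it the lever is a steel bar 14 mm (x) by 8 mm (y); the shoe sits on a short arm on the wheel side, 83 mm up. On: grip centre at stand y = 2 mm, height 140 mm; off: y = -119 mm, height 131 mm.
- glue_center (a point): White glue bottle, standing loose near the lever, on the side away from the wheel: 48 mm in diameter, 129 mm tall; point at mid height. Light, tips easily. Not to be moved.
- clay_center (a point): Small brown clay car model, 50 x 110 x 35 mm, loose on the bench beyond the stand; point at mid height. Not to be moved.
- cup_center (a point): Empty plastic cup, 80 mm in diameter, 92 mm tall, standing loose on the bench on the robot's side of the stand; point at mid height. Not to be moved.
- cutters_center (a point): Side cutters with blue grips, 125 x 55 x 15 mm, lying loose on the bench on the robot's side of the stand, toward the lever's end; point at mid height. Not to be moved.

How it is judged:
On the way, in this order (a step that is already met when the one before it is completed fails the run):
1. the brake lever has been flipped fully off, away from the wheel (value of joint brake below -0.45 rad), for 0.2 s.
2. the valve stem stands at the top and the wheel is still, with the brake off (value of joint brake below -0.45 rad and distance between valve_stem and wheel_top below 0.006 m and velocity of joint wheel between -0.1 and 0.1 rad/s), for 0.2 s.
At the end, for the whole second after the job is handed in: The brake lever is flipped over toward the wheel with its shoe on the tyre (lever angle above 0.34 rad), the valve stem is within 6 mm (about 10 degrees) of the top, wheel and lever are at rest, and the bystanders are where they were (within 20 mm) (value of joint brake above 0.34 rad and distance between valve_stem and wheel_top below 0.006 m and velocity of joint wheel between -0.1 and 0.1 rad/s and velocity of joint brake between -0.1 and 0.1 rad/s); the robot touches nothing.
It fails at once if the glue bottle: moved more than 20 mm from its place (distance of glue_center from where it was at the start of the episode above 0.02 m).
It fails at once if the clay study: moved more than 20 mm from its place (distance of clay_center from where it was at the start of the episode above 0.02 m).
It fails at once if the plastic cup: moved more than 20 mm from its place (distance of cup_center from where it was at the start of the episode above 0.02 m).
It fails at once if the side cutters: moved more than 20 mm from its place (distance of cutters_center from where it was at the start of the episode above 0.02 m).
It also fails if it takes over 61 s, if anything falls off the work surface, if the arm or the gripper's body presses on something with over 40 N, if the wrist force passes 120 N, or if a joint passes its speed limit or range.

## Working session

There is one attempt and no reset: what is moved stays moved. The work goes in short steps, Python scripts to look and compute and a shell command to move; the robot and the scene stay as the last step left them, time stands still between calls to the robot, and variables do not carry over. Pictures are saved under pics/ and viewed, at most 10 in all, crops included, and the job is handed in when it is done.

```bash
mkdir -p pics; cat > h.py <<'E'
import numpy as np, cv2
from plant import get_state, viewer, sign_off, ctrl
from scipy.spatial.transform import Rotation as R
def cam(n):
    p=viewer.camera_params(n); return p
E
python3 - <<'E'
from h import *
s=get_state(); print(s)
for n in ("scene","side","wrist"):
    print(n,viewer.camera_params(n))
ims=[]
for n in ("scene","side"):
    im=viewer.read_camera(n); cv2.imwrite(f"pics/{n}0.png",im)
    for t in ("stand","wheel","valve_stem","lever_grip","glue_center","clay_center","cup_center","cutters_center"):
        r=viewer.pinpoint(n,t) if t!="wheel" else viewer.look_for(n,t)
        print(n,t,[( [round(v,4) for v in (d["xy"] if "xy" in d else d["extent"])],round(d["confidence"],2)) for d in r[:2]])
E
```

```text
{'time': 0.0, 'qpos': array([-1.40700846e+00,  2.87174260e-01,  1.57820280e+00, -3.08180069e-06,
        1.27858701e+00, -1.49994679e-01]), 'dq': array([-2.85799795e-04,  1.47565909e-03,  7.79280143e-04,  2.88524399e-06,
       -2.17790514e-03,  9.38885741e-04]), 'joint_efforts': array([-5.45315543e-04, -4.05983627e+01, -2.92627251e+01, -2.01315484e-04,
        5.67277035e-03,  1.18966810e-05]), 'eef_pos': array([ 0.2082658 , -0.6413681 ,  0.22992748]), 'tcp_rot': array([ 9.87717025e-01,  1.56248750e-01, -9.65229467e-06, -1.18566896e-03]), 'contact_force': array([ 0.9224781 , -0.74503877,  1.25322037]), 'wrist_torque': array([ 0.00330089, -0.01067694, -0.00655574]), 'finger_force': 0.0, 'opening': 0.9977238248673569}
scene {'fov_y': 51.137537501057906, 'cx': 286.35880911973675, 'cy': 201.9464962179853, 'xyz': array([-0.14015476, -0.53982549,  0.56229127]), 'attitude': array([ 0.40867172, -0.24659346, -0.47351286,  0.74024635])}
side {'fov_y': 45.894114986635216, 'cx': 274.8552079680182, 'cy': 217.631170928942, 'xyz': array([0.13124825, 0.4066171 , 0.75100001]), 'attitude': array([-0.
[... 619 characters left out ...]
[([0.468, 0.4062], 0.85)]
scene glue_center [([0.5986, 0.636], 0.8)]
scene clay_center [([0.5521, 0.4521], 0.81), ([0.4755, 0.5348], 0.3)]
scene cup_center [([0.3923, 0.5443], 0.61)]
scene cutters_center [([0.4827, 0.6962], 0.77), ([0.395, 0.5502], 0.67)]
side stand [([0.4354, 0.6481], 0.72)]
side wheel [([0.3343, 0.5495, 0.1036, 0.1283], 0.86), ([0.3116, 0.5036, 0.2166, 0.2579], 0.47)]
side valve_stem [([0.377, 0.6698], 0.63)]
side lever_grip [([0.3966, 0.6007], 0.65), ([0.4348, 0.5279], 0.56)]
side glue_center [([0.6234, 0.499], 0.77)]
side clay_center [([0.3561, 0.5457], 0.67)]
side cup_center [([0.5038, 0.6976], 0.7)]
side cutters_center [([0.63, 0.6514], 0.71), ([0.3559, 0.5407], 0.28)]
```

```bash
cat >> h.py <<'E'
def ray(n,xy):
    p=viewer.camera_params(n); f=210/np.tan(np.radians(p["fov_y"]/2))
    d=np.array([(xy[0]*560-p["cx"])/f,-(xy[1]*420-p["cy"])/f,-1])
    return p["xyz"],R.from_quat(p["attitude"]).apply(d)
def proj(n,P):
    p=viewer.camera_params(n); f=210/np.tan(np.radians(p["fov_y"]/2))
    c=R.from_quat(p["attitude"]).inv().apply(np.atleast_2d(P)-p["xyz"])
    return np.c_[p["cx"]-f*c[:,0]/c[:,2],p["cy"]+f*c[:,1]/c[:,2]]
def tri(a,b):
    (o1,d1),(o2,d2)=ray("scene",a),ray("side",b)
    A=np.c_[d1,-d2]; t=np.linalg.lstsq(A,o2-o1,rcond=None)[0]
    p,q=o1+t[0]*d1,o2+t[1]*d2
    return (p+q)/2,np.linalg.norm(p-q)
def onz(n,xy,z):
    o,d=ray(n,xy); return o+d*(z-o[2])/d[2]
def S(o,yaw,p): # stand point (m) to world
    return np.array([o[0],o[1],0])+R.from_euler('z',yaw).apply(p)
E
python3 - <<'E'
from h import *
L=dict(stand=([.4764,.5369],[.4354,.6481],0),grip=([.468,.4062],[.4348,.5279],.14),grip2=([.468,.4062],[.3966,.6007],.14),glue=([.5986,.636],[.6234,.499],.0645),clay=([.5521,.4521],[.3561,.5457],.0175),cup=([.3923,.5443],[.5038,.6976],.046),cut=([.4827,.6962],[.63,.6514],.0075))
for k,(a,b,z) in L.items():
    p,e=tri(a,b); print(k,p.round(4),round(e,4),onz("scene",a,z).round(4),onz("side",b,z).round(4))
a=cv2.imread("pics/scene0.png")[110:360,150:430]; b=cv2.imread("pics/side0.png")[170:370,130:410]
cv2.imwrite("pics/a.png",cv2.resize(a,None,fx=2.4,fy=2.4)); cv2.imwrite("pics/b.png",cv2.resize(b,None,fx=2.8,fy=2.8))
E
```

```text
stand [ 0.5386 -0.155  -0.0036] 0.0006 [ 0.5347 -0.1575  0.    ] [ 0.5364 -0.1521 -0.    ]
grip [ 0.5329 -0.1551  0.1369] 0.0006 [ 0.5274 -0.158   0.14  ] [ 0.5312 -0.1526  0.14  ]
grip2 [ 0.5689 -0.1205  0.0931] 0.0381 [ 0.5274 -0.158   0.14  ] [ 0.5187 -0.0672  0.14  ]
glue [ 0.4033 -0.3639  0.0663] 0.0104 [ 0.398  -0.3628  0.0645] [ 0.409  -0.3714  0.0645]
clay [ 0.6809 -0.1951  0.0173] 0.0013 [ 0.6817 -0.1951  0.0175] [ 0.68   -0.1944  0.0175]
cup [ 0.4243 -0.1111  0.0495] 0.006 [ 0.4324 -0.1078  0.046 ] [ 0.4228 -0.1114  0.046 ]
cut [ 0.3461 -0.2607  0.007 ] 0.0077 [ 0.3504 -0.2613  0.0075] [ 0.3423 -0.2572  0.0075]
```

View pics/a.png

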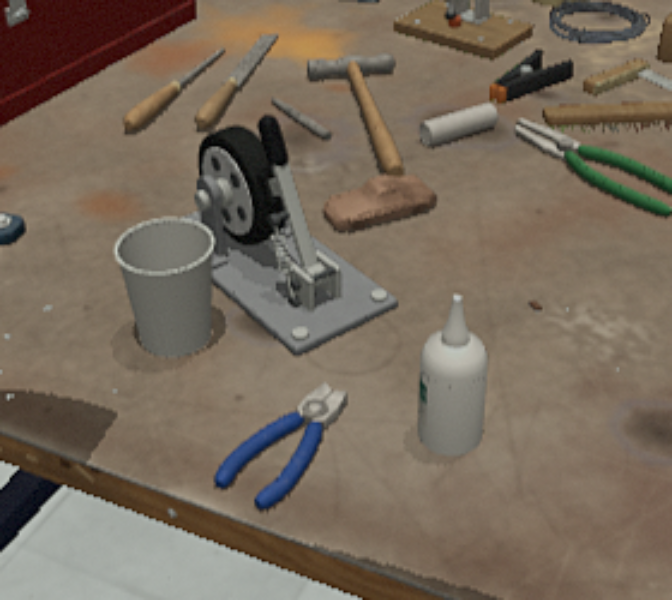

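View pics/b.png

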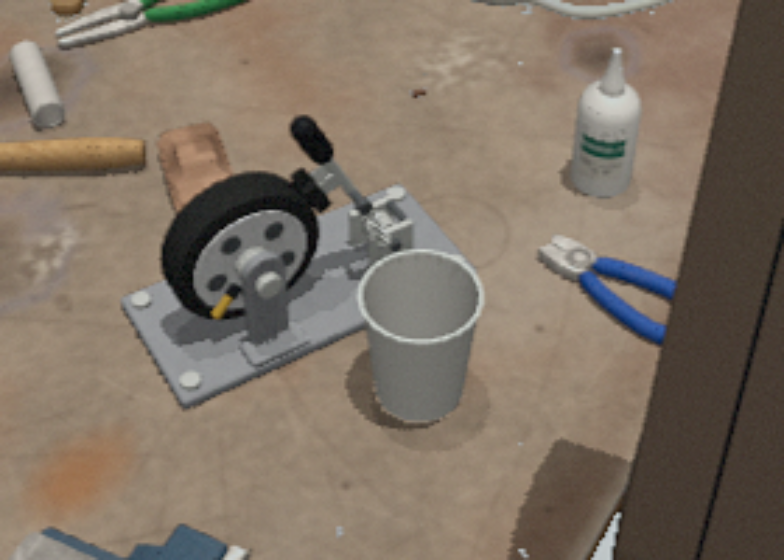

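```bash
python3 - <<'E'
from h import *
from scipy.optimize import least_squares
sc=lambda x,y:(150+x/2.4,110+y/2.4); sd=lambda x,y:(130+x/2.8,170+y/2.8)
obs=[("side",sd(122,300),(.055,.135,.01)),("side",sd(187,402),(-.055,.135,.01)),("side",sd(400,187),(.055,-.1,.01)),
("scene",sc(297,348),(-.055,-.1,.01)),("scene",sc(397,298),(.055,-.1,.01)),
("side",(.4348*560,.5279*420),(0,.002,.14)),("scene",(.468*560,.4062*420),(0,.002,.14)),("side",sd(268,285),(-.045,.06,.07)),("scene",sc(200,195),(-.045,.06,.07)),
("scene",(.4764*560,.5369*420),(0,0,0)),("side",(.4354*560,.6481*420),(0,0,0))]
def f(v): return np.concatenate([proj(n,S(v[:2],v[2],p))[0]-u for n,u,p in obs])
r=least_squares(f,[.535,-.155,0],loss="soft_l1",f_scale=2); print(r.x,f(r.x).reshape(-1,2).round(1).tolist())
o,y=r.x[:2],r.x[2]
for q in np.arange(1.8,3.4,.2): print(round(q,1),((proj("side",S(o,y,(-.019,.06+.036*np.sin(q),.07+.036*np.cos(q))))[0]-(130,170))*2.8).round(0))
for p in [(0,.002,.14),(0,-.119,.131),(0,.06,.125)]: print(S(o,y,p).round(4))
E
```

```text
[ 0.53514883 -0.15661547 -0.47984464] [[-0.8, -0.9], [-0.8, 0.6], [0.4, -2.4], [-1.3, 0.1], [0.2, -0.4], [-1.5, -1.6], [0.6, -2.2], [1.9, 1.3], [-1.7, 2.3], [-0.2, -0.2], [1.7, -1.2]]
1.8 [209. 293.]
2.0 [213. 298.]
2.2 [219. 302.]
2.4 [226. 305.]
2.6 [234. 306.]
2.8 [243. 305.]
3.0 [252. 303.]
3.2 [262. 299.]
[ 0.5361 -0.1548  0.14  ]
[ 0.4802 -0.2622  0.131 ]
[ 0.5628 -0.1034  0.125 ]
```

```bash
python3 -m handwheel '[[[0,0.027,-0.022,0,0],[0,0.027,-0.022,0,0],[0,0.027,-0.022,0,0],[0,0.027,-0.022,0,0],[0,0.027,-0.022,0,0],[0,0.027,-0.022,0,0],[0,0.027,-0.022,0,0],[0,0.027,-0.022,0,0],[0,0.027,-0.022,0,0],[0,0.027,-0.022,0,0],[0,0.027,-0.022,0,0],[0,0.027,-0.022,0,0]]]' 40
python3 -m handwheel '[[[0,0.027,-0.022,0,0],[0,0.027,-0.022,0,0],[0,0.027,-0.022,0,0],[0,0.027,-0.022,0,0],[0,0.027,-0.022,0,0],[0,0,0,0,6.5],[0,0,0,0,6.5],[0,0,0,0,6.5],[0,0,0,0,6.5],[0,0,0,0,6.5],[0,0,0,0,6.5],[0,0,0,0,6.5]]]'
cat >> h.py <<'E'
O=np.array([.53515,-.15662]); YAW=-.4798
def where():
    s=get_state(); p=s["eef_pos"]
    q=R.from_euler('z',-YAW).apply(p-np.array([*O,0])); r=R.from_quat(s["tcp_rot"]).as_matrix()
    print("t",round(s["time"],2),"stand mm",(q*1e3).round(1),"spin needed deg",round(np.degrees(np.arctan2(r[1,0],r[0,0])-YAW),2),"tilt",r[:,2].round(3),"F",s["contact_force"].round(1),"op",round(s["opening"],2),"q6",s["qpos"][5].round(2))
E
python3 -c "
from h import *
where()"
```

```text
time: 1.9
eef_pos: [0.4357, -0.2894, 0.2317]
tcp_rot: [0.988, 0.156, 0.0, 0.0]
contact_force: [0.7, 0.1, -0.7]
opening: -0.001
finger_force: 0.0
time: 2.9
eef_pos: [0.5296, -0.1445, 0.2315]
tcp_rot: [0.971, -0.241, 0.0, 0.0]
contact_force: [-0.3, 0.0, -0.1]
opening: 0.002
finger_force: 0.0
t 2.9 stand mm [-10.5   8.1 231.5] spin needed deg -0.35 tilt [ 0. -0. -1.] F [-0.3  0.  -0.1] op 0.0 q6 1.61
```

```bash
python3 -m handwheel '[[[0,0.005,-0.018,0,0],[0,0.005,-0.019,0,0],[0,0,0,0.03,0],[0,0,0,0.03,0],[0,0,0,0.03,0],[0,0,0,0,0]]]'
python3 - <<'E'
from h import *
where()
im=viewer.read_camera("side")[170:370,130:410]; im2=viewer.read_camera("scene")[130:330,180:400]
cv2.imwrite("pics/c.png",np.hstack([cv2.resize(im,(420,300)),cv2.resize(im2,(330,300))]))
E
```

```text
time: 3.4
eef_pos: [0.5512, -0.1146, 0.1345]
tcp_rot: [0.971, -0.238, -0.006, -0.001]
contact_force: [-0.8, 0.6, -1.1]
opening: 0.0
finger_force: 0.0
t 3.4 stand mm [ -5.1  44.7 134.5] spin needed deg -0.02 tilt [-0.012  0.005 -1.   ] F [-0.8  0.6 -1.1] op 0.0 q6 1.67
```

View pics/c.png

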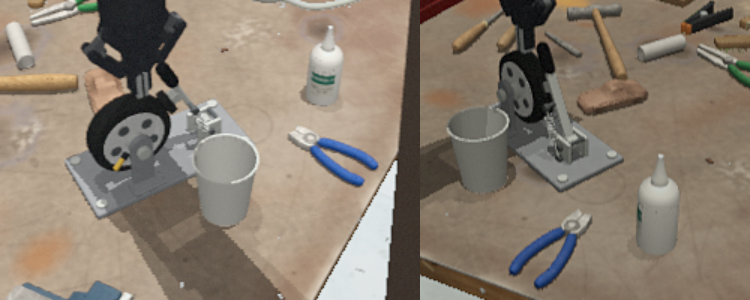

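The shut fingers stand just above the tyre, on the wheel side of the grip (side part, about (140,90)), with nothing touched. Next I push the lever off.

```bash
python3 -m handwheel '[[[0,0.004,0.009,0,0],[0,0,0.009,0,0],[0,0,0.009,0,0],[0,0,0.009,0,0],[0,0,0.009,0,0],[0,0,0.009,0,0],[0,0,0.009,0,0],[0,0,0.009,0,0],[0,0,0.009,0,0],[0,0,0.009,0,0],[0,0,0.009,0,0],[0,0,0,0,0]]]'
python3 - <<'E'
from h import *
where()
viewer.read_camera("side")
for n in ("side","scene"):
    im=viewer.read_camera(n); r=viewer.pinpoint(n,"lever_grip"); print([(np.multiply(d["xy"],(560,420)).round(1),round(d["confidence"],2)) for d in r[:2]], "off",proj(n,S(O,YAW,(0,-.119,.131))),"on",proj(n,S(O,YAW,(0,.002,.14))))
E
```

```text
time: 4.5
eef_pos: [0.5122, -0.2076, 0.1408]
tcp_rot: [0.971, -0.239, -0.001, 0.0]
contact_force: [-0.4, -0.1, 0.4]
opening: 0.0
finger_force: 0.0
t 4.5 stand mm [  3.2 -55.8 140.8] spin needed deg -0.13 tilt [-0.001 -0.    -1.   ] F [-0.4 -0.1  0.4] op 0.0 q6 1.48
[(array([294.1, 201.5]), 0.98)] off [[296.23992191 202.36372769]] on [[241.99653282 220.11671743]]
[(array([299.6, 197. ]), 0.86)] off [[300.32608049 197.25524234]] on [[262.7257937  168.38898948]]
```

```bash
python3 -m handwheel '[[[0,0,-0.02,-0.012,0],[0,0,-0.035,0,0],[0,0,-0.035,0,0],[0,0,-0.035,0,0],[0,-0.003,-0.015,0,0],[0,0,0,0.015,0],[0,0,0,0.01,0],[0,0,0,0,0],[0,0,0,0,0],[0,0,0,0,0]]]'
python3 -c "
from h import *
where()"
python3 -m handwheel '[[[0,0,0,0.001,0],[0,0,0,0.001,0],[0,0,0,0.001,0],[0,0,0,0,0]]]'
python3 -c "
from h import *
where()"
```

```text
time: 5.58
eef_pos: [0.5753, -0.081, 0.1284]
tcp_rot: [0.971, -0.238, -0.0, 0.0]
contact_force: [0.1, -0.4, 0.2]
opening: -0.003
finger_force: 0.0
t 5.58 stand mm [  0.7  85.6 128.4] spin needed deg -0.07 tilt [-0. -0. -1.] F [ 0.1 -0.4  0.2] op -0.0 q6 1.74
time: 5.92
eef_pos: [0.5753, -0.0808, 0.1254]
tcp_rot: [0.971, -0.238, 0.0, -0.0]
contact_force: [0.1, -0.6, 0.2]
opening: 0.001
finger_force: 0.0
t 5.92 stand mm [  0.6  85.8 125.4] spin needed deg -0.06 tilt [ 0. -0. -1.] F [ 0.1 -0.6  0.2] op 0.0 q6 1.74
```

```bash
python3 -m handwheel '[[[0,0,0,0.001,0],[0,0,0,0.0005,0],[0,0,0,0,0]]]'|grep -E "force|pos"
python3 -m handwheel '[[[0,0,0,0.0005,0],[0,0,0,0.0005,0],[0,0,0,0,0]]]'|grep -E "force|pos"
python3 -m handwheel '[[[0,0,0.004,0,0],[0,0,0.004,0,0],[0,0,0.004,0,0],[0,0,0,0,0]]]'|grep -E "force|pos"
```

```text
eef_pos: [0.5752, -0.0805, 0.1237]
contact_force: [-0.9, 0.4, -0.1]
finger_force: 0.0
eef_pos: [0.5753, -0.0805, 0.1227]
contact_force: [-0.1, 0.1, -0.5]
finger_force: 0.0
eef_pos: [0.5697, -0.0914, 0.1245]
contact_force: [-2.8, 2.0, 6.9]
finger_force: 3.5
```

```bash
python3 -m handwheel '[[[0,0,0.005,0,0],[0,0,0.005,0,0],[0,0,0.005,0,0],[0,0,0.005,0,0],[0,0,0.005,0,0],[0,0,0.005,0,0]]]'|grep -E "force|pos"
cat > q.py <<'E'
from h import *
where()
im=viewer.read_camera("side"); r=viewer.pinpoint("side","valve_stem")
qs=np.arange(-np.pi,np.pi,.01); P=proj("side",[S(O,YAW,(-.019,.06+.036*np.sin(q),.07+.036*np.cos(q))) for q in qs])
for d in r[:2]:
    u=np.multiply(d["xy"],(560,420)); e=np.linalg.norm(P-u,axis=1); i=e.argmin(); print("q",qs[i].round(2),"err px",e[i].round(1),"conf",round(d["confidence"],2))
import sys
if len(sys.argv)>1: cv2.imwrite(f"pics/{sys.argv[1]}.png",cv2.resize(im[200:330,160:310],None,fx=4,fy=4))
E
python3 q.py d
```

```text
eef_pos: [0.5558, -0.1182, 0.1238]
contact_force: [0.2, 1.5, 0.7]
finger_force: 0.3
t 7.25 stand mm [  0.6  43.7 123.8] spin needed deg -0.02 tilt [ 0.001 -0.    -1.   ] F [0.2 1.5 0.7] op -0.0 q6 1.66
q 1.87 err px 2.8 conf 0.97
```

View pics/d.png

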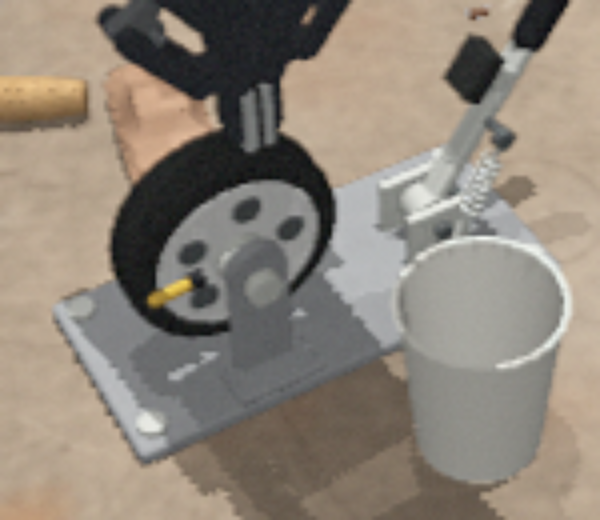

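```bash
python3 -m handwheel '[[[0,0,0,-0.015,0],[0,0,-0.02,0,0],[0,0,-0.018,0,0],[0,0,0,0.01,0],[0,0,0,0.0055,0],[0,0,0.004,0,0],[0,0,0.006,0,0],[0,0,0.006,0,0],[0,0,0.006,0,0],[0,0,0.006,0,0],[0,0,0.006,0.0005,0],[0,0,0.006,0.0005,0]]]'|grep -E "force|pos"
python3 q.py
```

```text
eef_pos: [0.5546, -0.1205, 0.1228]
contact_force: [-2.9, 1.4, 6.3]
finger_force: 3.0
t 8.35 stand mm [  0.6  41.  122.8] spin needed deg -0.03 tilt [-0.001 -0.001 -1.   ] F [-2.9  1.4  6.3] op 0.0 q6 1.66
q 0.91 err px 0.2 conf 0.89
q 0.28 err px 26.9 conf 0.51
```

```bash
python3 -m handwheel '[[[0,0,0,-0.015,0],[0,0,-0.02,0,0],[0,0,-0.02,0,0],[0,0,0,0.01,0],[0,0,0,0.0042,0],[0,0,0.004,0,0],[0,0,0.006,0,0],[0,0,0.006,0,0],[0,0,0.006,0,0],[0,0,0.006,0,0],[0,0,0.003,0,0],[0,0,0,0,0]]]'|grep -E "force|pos"
python3 q.py e
```

```text
eef_pos: [0.5584, -0.1133, 0.1242]
contact_force: [-7.3, -0.0, 14.8]
finger_force: 7.5
t 9.45 stand mm [  0.6  49.1 124.2] spin needed deg -0.07 tilt [-0.002 -0.001 -1.   ] F [-7.3 -0.  14.8] op 0.0 q6 1.68
q 0.4 err px 1.2 conf 0.67
```

View pics/e.png

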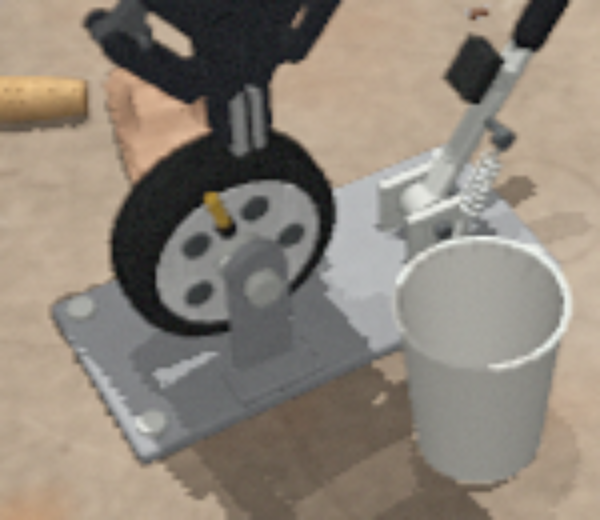

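```bash
python3 -m handwheel '[[[0,0,0,-0.015,0],[0,0,-0.022,0,0],[0,0,0,0.01,0],[0,0,0,0.005,0],[0,0,0.005,0,0],[0,0,0.005,0,0],[0,0,0.005,0,0],[0,0,0,0,0]]]'|grep -E "force|pos"
python3 q.py
```

```text
eef_pos: [0.5623, -0.1068, 0.1248]
contact_force: [-6.4, 1.5, 19.0]
finger_force: 9.1
t 10.22 stand mm [  1.1  56.7 124.8] spin needed deg -0.05 tilt [-0. -0. -1.] F [-6.4  1.5 19. ] op 0.01 q6 1.69
q -0.04 err px 3.3 conf 0.91
```

```bash
python3 -m handwheel '[[[0,0,0,-0.01,0],[0,0,0,-0.03,0],[0,0,0,-0.03,0],[0,0,0,0,0]]]'|grep -E "force|pos"
cat > v.py <<'E'
from h import *
import sys
x0,y0,k=185,220,8
im=viewer.read_camera("side"); r=viewer.pinpoint("side","valve_stem"); print([np.multiply(d["xy"],(560,420)).round(1) for d in r])
w=lambda rr,q,x=-.019:proj("side",S(O,YAW,(x,.06+rr*np.sin(q),.07+rr*np.cos(q))))[0]
for q in (-.15,0,.15): print(q,w(.036,q).round(1),"dir",(w(.0465,q)-w(.0255,q)).round(2))
c=cv2.resize(im[y0:y0+70,x0:x0+95],None,fx=k,fy=k,interpolation=cv2.INTER_CUBIC)
g=lambda p:tuple(int(v) for v in ((p-(x0,y0)+.5)*k))
for q,col in ((-.15,(255,0,0)),(0,(0,255,0)),(.15,(0,0,255))): cv2.line(c,g(w(.049,q)),g(w(.056,q)),col,1); cv2.line(c,g(w(.010,q)),g(w(.02,q)),col,1)
for a in np.arange(0,6.28,.1): cv2.circle(c,g(w(.055,a,-.015)),1,(255,255,0),-1)
cv2.imwrite(f"pics/{sys.argv[1]}.png",c)
E
python3 v.py f
```

```text
eef_pos: [0.5644, -0.1073, 0.1968]
contact_force: [1.6, -1.0, 1.1]
finger_force: 0.0
[array([220.3, 249.7]), array([345. , 208.1])]
-0.15 [222.5 249.9] dir [ 0.79 -8.65]
0 [219.9 250.8] dir [-0.79 -8.12]
0.15 [217.3 252. ] dir [-2.36 -7.39]
```

View pics/f.png

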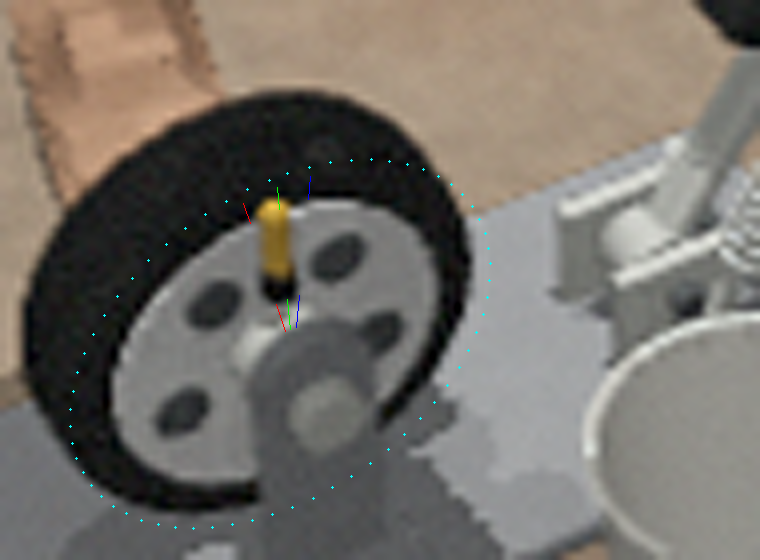

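The stem is upright: its direction and position both give |q| < 0.06. The model rim is concentric with the disc. Next I go behind the lever.

```bash
python3 -m handwheel '[[[0,0,0.03,0,0],[0,0,0.036,0,0],[0,0,0.036,0,0],[0,0,0.036,0,0],[0,0,0.036,0,0],[0,0,0.036,0,0],[0,0,0.016,0,0],[0,0,0,0,0],[0,0,0,0.025,0],[0,0,0,0.025,0],[0,0,0,0.02,0],[0,0,0,0,0]]]'|grep -E "force|pos"
python3 -c "
from h import *
where()"
```

```text
eef_pos: [0.4543, -0.3018, 0.1148]
contact_force: [-0.3, 0.7, -0.1]
finger_force: 0.0
t 11.75 stand mm [  -4.7 -166.1  114.8] spin needed deg -0.01 tilt [-0.01  0.01 -1.  ] F [-0.3  0.7 -0.1] op 0.0 q6 1.28
```

```bash
python3 -m handwheel '[[[0,0,-0.009,0,0],[0,0,-0.009,0,0],[0,0,-0.009,-0.002,0],[0,0,-0.009,-0.002,0],[0,0,-0.009,-0.002,0],[0,0,-0.009,-0.002,0],[0,0,-0.009,0,0],[0,0,-0.009,0,0],[0,0,-0.009,0,0],[0,0,-0.009,0,0],[0,0,-0.009,0,0],[0,0,0,0,0]]]'|grep -E "force|pos"
python3 -c "
from h import *
where()"
python3 -m handwheel '[[[0,0,-0.006,0,0],[0,0,-0.006,0,0],[0,0,-0.006,0,0],[0,0,0,0,0],[0,0,0,0,0]]]'|grep -E "force|pos"
python3 - <<'E'
from h import *
where()
for n in ("side","scene"):
    im=viewer.read_camera(n); r=viewer.pinpoint(n,"lever_grip"); print([(np.multiply(d["xy"],(560,420)).round(1),round(d["confidence"],2)) for d in r[:2]], "on",proj(n,S(O,YAW,(0,.002,.14))))
E
```

```text
eef_pos: [0.5052, -0.2159, 0.1312]
contact_force: [-0.5, -1.0, 0.3]
finger_force: 0.0
t 12.75 stand mm [  0.8 -66.4 131.2] spin needed deg 0.07 tilt [ 0.002  0.001 -1.   ] F [-0.5 -1.   0.3] op 0.0 q6 1.46
eef_pos: [0.5118, -0.2014, 0.1296]
contact_force: [-0.8, 0.9, -0.2]
finger_force: 0.0
t 13.17 stand mm [  0.  -50.5 129.6] spin needed deg 0.01 tilt [-0.001  0.001 -1.   ] F [-0.8  0.9 -0.2] op 0.0 q6 1.49
[(array([243.6, 219.4]), 0.8)] on [[241.99653282 220.11671743]]
[(array([264.7, 166.7]), 0.74)] on [[262.7257937  168.38898948]]
```

```bash
python3 -m handwheel '[[[0,0,0.015,-0.01,0],[0,0,0.02,-0.03,0],[0,0,0.02,-0.03,0],[0,0,0.02,-0.03,0],[0,0,0,0,0],[0,0,0,0,0]]]'|grep -E "force|pos"
sed -i 's/x0,y0,k=185,220,8/x0,y0,k=185,205,8/;s/y0+70/y0+75/' v.py; python3 v.py g
python3 - <<'E'
from h import *
for n in ("side","scene"):
    viewer.read_camera(n)
    for t in ("lever_grip","glue_center","clay_center","cup_center","cutters_center"):
        r=viewer.pinpoint(n,t); print(n,t,[[round(float(v),4) for v in d["xy"]] for d in r[:1]])
E
```

```text
eef_pos: [0.4779, -0.2705, 0.2329]
contact_force: [0.3, 0.9, -0.0]
finger_force: 0.0
[array([220. , 249.1])]
-0.15 [222.5 249.9] dir [ 0.79 -8.65]
0 [219.9 250.8] dir [-0.79 -8.12]
0.15 [217.3 252. ] dir [-2.36 -7.39]
side lever_grip [[0.4332, 0.5333]]
side glue_center [[0.6198, 0.505]]
side clay_center [[0.3941, 0.5988]]
side cup_center [[0.5048, 0.6971]]
side cutters_center [[0.6309, 0.6455]]
scene lever_grip [[0.4689, 0.3983]]
scene glue_center [[0.6021, 0.6281]]
scene clay_center [[0.5536, 0.4479]]
scene cup_center [[0.3909, 0.544]]
scene cutters_center [[0.4827, 0.6976]]
```

View pics/g.png

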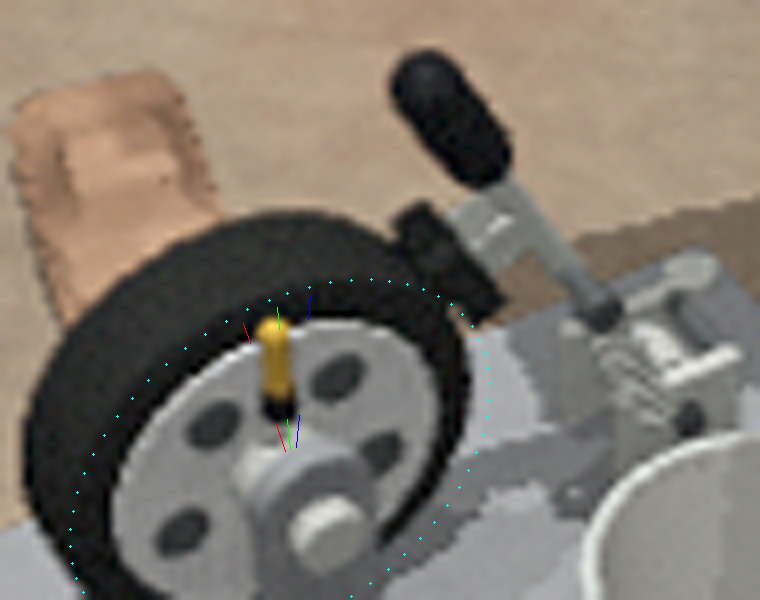

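The shoe is on the tyre at about (450,260). The brass stem is upright at about (275,360), unchanged from before. The bystanders are in place; the side view's clay pinpoint was a false hit, and the picture shows the clay model where it was. The gripper is clear.

```bash
python3 -c "
from h import *
where(); print(sign_off())"
```

```text
t 14.57 stand mm [   0.4 -125.9  230.1] spin needed deg -0.02 tilt [-0.  0. -1.] F [ 1.   1.4 -0.8] op 0.0 q6 1.35
the job is handed in; nothing more can be done
None
```

I flipped the brake off, turned the wheel until the valve stem stood at the top, flipped the brake back on with its shoe on the tyre, and handed the job in at 14.6 s; the final picture shows the stem upright to within a few degrees and the bystanders where they were, but the hand-in returned no verdict.

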